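Sort incoming lab specimens by cap colour

ROBOT

A 7-joint arm with a two-finger parallel gripper is mounted at the origin on the work surface. World frame = base frame: x ahead of the robot, y to its left, z up, the work surface at z = 0. Lengths are in m, angles in rad, forces in N, time in s.
With the tool pointing down it reaches from about 0.4 to 0.85 m from the base axis. Payload 10.4 kg.
Tool frame: the origin (TCP) lies midway between the tips of the shut fingers; the grasp point (between the pads) lies 19 mm behind it; z points along the fingers, y is the line along which they close (so a half turn about z gives the same grasp; the last joint's range is limited). The gripper opens to 85 mm and grips with 20 to 120 N. Pads are 22 mm wide; open, the fingers measure 114 mm over their backs; the gripper's body (76 mm by 85 mm) begins 54 mm behind the grasp point. The pads swing forward as they close: fully open they stand 13 mm farther back than shut.
Start: joints at [-1.222, 0.332, -0.065, 1.46, 0.022, 1.35, -0.088], TCP at [0.227, 0.582, 0.231] pointing down, gripper open.
Joint ranges: [-2.6, 2.6], [-0.5, 2.12], [-1.47, 1.34], [0.16, 2.42], [-1.27, 4.41], [0.06, 2.06], [-2.6, 2.6]. Speed limits (rad/s): [2.22, 2.22, 2.79, 2.79, 3.14, 3.14, 3.14].

INTERFACE

Orientations are given as a unit quaternion [w, x, y, z].
In Python, from cell import monitor, vision, order gives the robot as it stands. The module is installed in compiled form; this text tells all that it offers.
- The arm moves only by the tool step_arm, never from a script. Its argument "plan" is a list of rows, each a list of 3 entries, a list of its own where there are three numbers: the shift along the tool's x, y, z in m, then the turn about the tool's z in degrees, then the finger opening in m, from 0 to 0.0854. In form: [[[tx, ty, tz], roll, gripper], ...]. A call has exactly 10 rows; each row shifts and turns the commanded pose from where the row before left it, along the tool's axes as they then stand; what a row does not reach is not made up. A row lasts 1/8 s, in which the tool goes at most 62.5 mm and 10.7 degrees, less where a joint would pass 70% of its speed; a pose out of reach is approached as far as the arm can. A call is refused whole if a number of a shift passes 0.0625 or a number of a turn 10.7, either way. A call with a gripper value outside its range is refused whole. The fingers move at their own pace and stop on an object; the grip force is fixed at half the most. Time passes only in rows, so rows that do not move let the fingers close, or fill a call up. It gives the time, the measured TCP pose, the force, the opening and the grip force at its end, in the units of the state.
- monitor.get_obs(): the state, without advancing time (a new reading comes with each control period).
- vision.get_image(name): name is "scene" or "top"; returns the picture (420x560x3 uint8, blue, green, red); there is no depth.
- vision.camera_model(name): a dict with "vertical_fov" (degrees; the focal length in pixels is half the picture's height over the tangent of half this angle, whatever the lens; pixels are square), "cx", "cy" (the principal point, pixels), "origin" and "orientation" of the camera in the world. Camera axes: x right, y down, z forward; pixel columns grow to the right and rows downward; lengths in m; the calibration is good to about 2 mm. A picture is of the moment at which its call begins. camera_model takes no time and is no camera call.
- order.hand_in(): hands the job in; it is judged then, once.
The state is a dict: "clock": time; "q": joint angles; "joint_vel": joint speeds; "effort": joint torques, N m; "tcp_pos": TCP position; "eef_rot": TCP orientation; "contact_force": force on the tool from outside, world axes, zero at the start; "ft_torque": the same for the moment, N m; "finger_gap": opening from 0.0 (shut) to 1.0 (fully open); "gripper_force": force on a finger pad.
Only numpy, scipy, OpenCV 4.12 (cv2) and the standard library are available. Lean on these libraries where they do the work, as an engineer would, in place of code of your own. Each camera call takes 0.05 s, during which the arm holds its last target. There are 200 camera calls.

TASK

The specimens in the white reception tray have to go to their departments: lay both red-capped tubes flat in the red tray and both purple-capped tubes flat in the purple tray, side by side on the tray floor and not on top of one another, and stand the yellow-lidded specimen cup upright in the yellow tray. Set each one down gently rather than dropping it, never tip the cup over, and leave the white dropper bottle and the black tube rack where they are.

Things in the scene. Friction and masses are not known exactly. Their poses are not given: they have to be found in the camera images.
- tube_red_long: Blood tube, red cap, white label: 16 mm diameter, 106 mm long with its 26 mm cap, 20 g; eight-sided cap as thick as the tube, so it lies level and hardly rolls. Origin on its axis at mid-length, 8 mm above the floor under it; x along it to the cap (y, z turn as it rolls). Starts lying in the white tray (floor 3 mm, rim 12 mm above the bench), 70 mm or more from the others.
- tube_red_short: Blood tube, red cap, white label: 13 mm diameter, 80 mm long with its 23 mm cap, 14 g; eight-sided cap as thick as the tube, so it lies level and hardly rolls. Origin on its axis at mid-length, 6.5 mm above the floor under it; x along it to the cap (y, z turn as it rolls). Starts lying in the white tray (floor 3 mm, rim 12 mm above the bench), 70 mm or more from the others.
- tube_purple_long: Blood tube, purple cap, white label: 16 mm diameter, 106 mm long with its 26 mm cap, 20 g; eight-sided cap as thick as the tube, so it lies level and hardly rolls. Origin on its axis at mid-length, 8 mm above the floor under it; x along it to the cap (y, z turn as it rolls). Starts lying in the white tray (floor 3 mm, rim 12 mm above the bench), 70 mm or more from the others.
- tube_purple_short: Blood tube, purple cap, white label: 13 mm diameter, 80 mm long with its 23 mm cap, 14 g; eight-sided cap as thick as the tube, so it lies level and hardly rolls. Origin on its axis at mid-length, 6.5 mm above the floor under it; x along it to the cap (y, z turn as it rolls). Starts lying in the white tray (floor 3 mm, rim 12 mm above the bench), 70 mm or more from the others.
- cup: Specimen cup, straw-coloured body and yellow screw lid: 59 mm tall, lid 46 mm in diameter over the top 15 mm, cup below it tapering from 42 to 36 mm; 55 g. Origin at the centre of its underside, z up; grip it by the lid. Starts upright in the white tray (floor 3 mm above the bench) among the tubes, 70 mm or more from their centres.
- tray_red: Red open tray for red-capped tubes (both fit along its x, at y = +-28 mm); fixed. Outside 154 x 124 mm at the lip; inside 142 mm along its x, 115 mm along its y; floor 3 mm thick, rim 22 mm above the bench. Origin at the centre of its underside, z up; x within 0.15 rad of the world's x. The three stand left and right of the white reception tray, places swapped at each start.
- tray_purple: Purple open tray for purple-capped tubes (both fit along its x, at y = +-28 mm); fixed. Outside 154 x 124 mm at the lip; inside 142 mm along its x, 115 mm along its y; floor 3 mm thick, rim 22 mm above the bench. Origin at the centre of its underside, z up; x within 0.15 rad of the world's x. The three stand left and right of the white reception tray, places swapped at each start.
- tray_yellow: Yellow open tray for the yellow-lidded specimen cup; fixed. Outside 154 x 124 mm at the lip; inside 142 mm along its x, 115 mm along its y; floor 3 mm thick, rim 22 mm above the bench. Origin at the centre of its underside, z up; x within 0.15 rad of the world's x. The three stand left and right of the white reception tray, places swapped at each start.
- dropper: Bystander: white plastic dropper bottle, 40 mm in diameter, 96 mm tall, loose, standing where a fourth tray would stand, beside the trays. Origin at the centre of its underside.
- rack: Bystander: black tube rack 190 x 75 mm, 58 mm high, holding six green-capped tubes up to 114 mm high, loose, at the left end of the work, beyond the trays. Origin at the centre of its underside.
Not all that is in view belongs to the job. What is shaped like the tube_purple_short but turquoise is not meant.

How it is judged:
By the outcome, as a careful person would: the job done as asked, in the order asked, and still so for the second after the job is handed in, with the robot touching nothing.
It also fails if it takes over 122 s, if anything falls off the work surface, if the arm or the gripper's body presses on something with over 40 N, if the wrist force passes 120 N, or if a joint passes its speed limit or range.

## Working session

There is one attempt and no reset: what is moved stays moved. The work goes in short steps, Python scripts to look and compute and a tool call to move; the robot and the scene stay as the last step left them, time stands still between calls to the robot, and variables do not carry over. Pictures are saved under pics/ and viewed, at most 14 in all, crops included, and the job is handed in when it is done.

Besides the shell and the picture viewer there is one more tool, called after "Call:" as name([rows], argument=value, ...), one row to a line, values as JSON. step_arm: Moves the arm, as the interface text tells. Its arguments: {"type":"object","properties":{"plan":{"type":"array"}},"required":["plan"]}

```bash
mkdir -p pics; python3 - <<'E'
from cell import monitor, vision
import cv2
for n in ("top","scene"):
    cv2.imwrite(f"pics/{n}0.png",vision.get_image(n)); print(n,vision.camera_model(n))
print(monitor.get_obs())
E
```

```text
top {'vertical_fov': 52.87110335496076, 'cx': 283.14241002104745, 'cy': 208.94953697172775, 'origin': array([0.25784015, 0.11970884, 1.01300197]), 'orientation': array([-0.07925071,  0.72469504, -0.67996863,  0.07860718])}
scene {'vertical_fov': 47.39867654590604, 'cx': 274.31988960673954, 'cy': 208.46907822256955, 'origin': array([1.39588456, 0.30993263, 0.80345504]), 'orientation': array([-0.27796935,  0.55225462,  0.71008403, -0.33693998])}
{'clock': 0.1, 'q': array([-1.22160999,  0.332805  , -0.06467618,  1.46081524,  0.02160693,
        1.34994529, -0.08846861]), 'joint_vel': array([ 8.92726196e-04, -1.68245074e-03,  1.71520051e-03, -3.43152751e-03,
        4.56682647e-04, -5.19102782e-05,  5.12348114e-04]), 'effort': array([ 2.35461575e-04, -6.26741266e+01,  4.85707854e-02, -3.92431784e+01,
        1.61975896e-02,  6.85762614e-03,  4.34789672e-05]), 'tcp_pos': array([0.22694808, 0.58198325, 0.23061784]), 'eef_rot': array([-8.21232710e-05,  1.84810237e-01,  9.82774017e-01, -6.33418819e-04]), 'contact_force': array([0.3282269 , 0.74170198, 0.5688531 ]), 'ft_torque': array([-0.02842106,  0.02916332,  0.01356097]), 'gripper_force': 0.0, 'finger_gap': 0.9989632925312777}
```

View pics/top0.png

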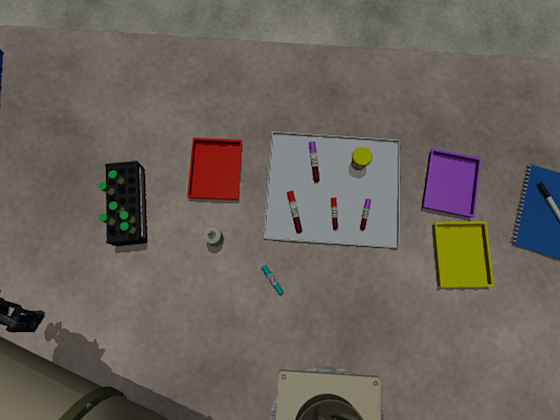

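View pics/scene0.png

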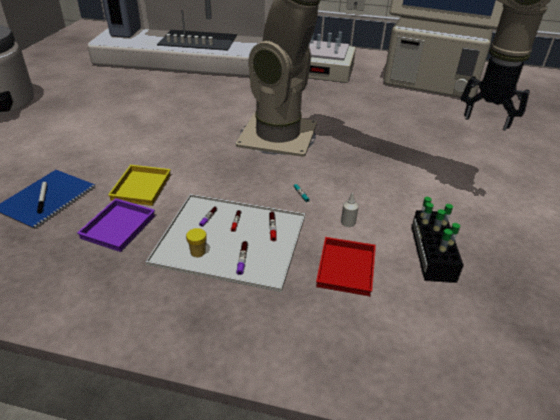

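The top view shows the red tray at (216,169), the white tray at (332,190), purple at (452,183) and yellow at (462,255). In the white tray:
- red long tube (295,212) and red short tube (335,213)
- purple long tube (314,162) and purple short tube (366,214)
- cup (361,157)

The turquoise tube at (273,280) lies outside the white tray, so it isn't meant.

```bash
cat > h.py <<'E'
import cv2, numpy as np
from cell import monitor, vision
from scipy.spatial.transform import Rotation as R
def ray(name, px, z):
    c=vision.camera_model(name); f=210/np.tan(np.radians(c["vertical_fov"]/2))
    q=c["orientation"]; r=R.from_quat([q[1],q[2],q[3],q[0]])
    px=np.atleast_2d(px).astype(float)
    d=r.apply(np.c_[(px[:,0]-c["cx"])/f,(px[:,1]-c["cy"])/f,np.ones(len(px))])
    o=c["origin"]; return (o+d*((z-o[2])/d[:,2])[:,None])[:,:2]
def hsv(img): return cv2.cvtColor(img,cv2.COLOR_BGR2HSV)
def blobs(m,amin):
    cs,_=cv2.findContours(m.astype(np.uint8)*255,cv2.RETR_EXTERNAL,cv2.CHAIN_APPROX_NONE)
    return [c for c in cs if cv2.contourArea(c)>=amin]
def rect(pts):  # centre, long side, short side, angle of long axis (deg, world)
    b=cv2.boxPoints(cv2.minAreaRect((pts*1000).astype(np.float32)))
    e=[b[1]-b[0],b[2]-b[1]]; e.sort(key=np.linalg.norm); a=np.degrees(np.arctan2(e[1][1],e[1][0]))
    return b.mean(0).round(1),[round(float(np.linalg.norm(v)),1) for v in e[::-1]],round(float((a+90)%180-90),1)
HUE={"red":(0,8),"purple":(128,150),"yellow":(24,34)}
def cmask(h,c):
    lo,hi=HUE[c]; m=(h[...,0]>=lo)&(h[...,0]<=hi)
    if c=="red": m|=h[...,0]>174
    return m&(h[...,1]>120)&(h[...,2]>70)
E
python3 - <<'E'
from h import *
for n in("top","scene"):
    img=cv2.imread(f"pics/{n}0.png"); h=hsv(img); print(n)
    for c in HUE:
        for b in blobs(cmask(h,c),15):
            a=cv2.contourArea(b); z=.022 if a>1500 else .011
            if c=="yellow" and a<1500: z=.062
            print(c,a,b[:,0].mean(0).round(),*rect(ray(n,b[:,0],z)))
    if n=="top":
        m=((h[...,1]>70)|(h[...,2]<70)).astype(np.uint8); m[:139]=0;m[241:]=0;m[:,:273]=0;m[:,393:]=0
        m=cv2.morphologyEx(m,cv2.MORPH_CLOSE,np.ones((9,9)))
        for b in blobs(m,30): print("obj",b[:,0].mean(0).round(),*rect(ray(n,b[:,0],.011)))
E
```

```text
top
red 31.0 [333. 202.] [511.    6.4] [20.1, 12.2] 3.7
red 48.0 [290. 196.] [519.8 112.4] [25.2, 14.9] 16.9
red 2940.0 [215. 169.] [576.  302.2] [155.7, 124.6] 1.3
purple 27.5 [367. 203.] [513.4 -75.9] [23.0, 11.2] -12.4
purple 2952.5 [452. 183.] [ 577.8 -280.7] [154.9, 124.4] -8.4
purple 37.0 [312. 146.] [652.   65.7] [23.8, 13.7] 11.6
yellow 3335.5 [463. 254.] [ 404.1 -302.1] [153.7, 125.1] 4.0
yellow 254.5 [362. 156.] [615.9 -52.3] [44.2, 44.2] 46.1
obj [296. 222.] [456.2  93.6] [52.8, 14.7] 17.1
obj [363. 221.] [468.9 -67.7] [47.2, 11.8] -9.7
obj [367. 204.] [512.2 -75.9] [24.9, 12.8] -8.1
obj [334. 213.] [483.8   4.1] [79.5, 12.7] 4.8
obj [290. 196.] [519.  111.8] [27.1, 15.5] 16.9
obj [313. 161.] [612.2  59.5] [108.1, 15.6] 8.9
obj [366. 150.] [648.4 -67.6] [108.7, 50.7] -32.3
scene
red 32.0 [360. 293.] [654.1 341.7] [41.8, 8.8] 89.5
red 23.5 [332. 288.] [656.7 280.8] [67.1, 7.4] -87.5
red 2457.5 [347. 264.] [578.5 303.1] [157.4, 124.1] 1.4
red 31.5 [273. 235.] [516.6 110.6] [34.2, 12.6] 14.0
red 20.5 [234. 226.] [510.5   7.2] [31.2, 11.4] 8.4
purple 43.0 [240. 267.] [646.5  65.2] [32.4, 13.8] 14.9
purple 23.0 [204. 221.] [511.9 -73.8] [23.9, 11.3] -13.7
purple 2024.0 [116. 224.] [ 586.7 -276. ] [166.7, 131.5] -8.2
yellow 192.0 [196. 236.] [621.  -48.2] [46.4, 45.0] -9.8
yellow 1399.5 [140. 182.] [ 458.9 -268.8] [153.7, 120.3] 4.6
```

```bash
cat >> h.py <<'E'
def pose():
    o=monitor.get_obs(); w,x,y,z=o["eef_rot"]; m=R.from_quat([x,y,z,w]).as_matrix()
    return o["tcp_pos"],np.degrees(np.arctan2(m[1,0],m[0,0])),m,o
def plan(segs, start=None):
    """segs: (x,y,z mm, heading deg mod 180, rows); prints the tool-axis rows in mm/deg"""
    p,th,m,o=pose(); p=p*1000
    print("t",round(o["clock"],2),"at",p.round(1),"head",round(th,1),"down",m[2,2].round(3),"F",o["contact_force"].round(1),"gap",round(o["finger_gap"]*85.4,1),"q7",o["q"][6].round(2),"q1",o["q"][0].round(2))
    for x,y,z,hd,n in segs:
        d=(np.array([x,y,z])-p)/n; dh=((hd-th+90)%180-90)/n
        for i in range(n):
            a=np.radians(th); c,s=np.cos(a),np.sin(a)
            print([round(c*d[0]+s*d[1]),round(s*d[0]-c*d[1]),round(-d[2])],round(-dh,1),end="; ")
            th+=dh
        print(); p=np.array([x,y,z],float)
E
python3 -c "
from h import *
plan([(481,101,150,16.7,10),(481,101,8,16.7,5)])"
```

```text
t 0.1 at [226.9 582.  230.6] head 158.7 down -1.0 F [0.3 0.7 0.6] gap 85.3 q7 -0.09 q1 -1.22
[-41, -36, 8] -3.8; [-39, -38, 8] -3.8; [-36, -41, 8] -3.8; [-33, -43, 8] -3.8; [-30, -45, 8] -3.8; [-27, -47, 8] -3.8; [-24, -49, 8] -3.8; [-21, -50, 8] -3.8; [-17, -52, 8] -3.8; [-14, -53, 8] -3.8; 
[0, 0, 28] 0.0; [0, 0, 28] 0.0; [0, 0, 28] 0.0; [0, 0, 28] 0.0; [0, 0, 28] 0.0;
```

Call:
step_arm([
  [[-0.041,-0.036,0.008],-3.8,0.0854],
  [[-0.039,-0.038,0.008],-3.8,0.0854],
  [[-0.036,-0.041,0.008],-3.8,0.0854],
  [[-0.033,-0.043,0.008],-3.8,0.0854],
  [[-0.03,-0.045,0.008],-3.8,0.0854],
  [[-0.027,-0.047,0.008],-3.8,0.0854],
  [[-0.024,-0.049,0.008],-3.8,0.0854],
  [[-0.021,-0.05,0.008],-3.8,0.0854],
  [[-0.017,-0.052,0.008],-3.8,0.0854],
  [[-0.014,-0.053,0.008],-3.8,0.0854],
])

```text
clock: 1.35
tcp_pos: [0.4802, 0.0985, 0.151]
eef_rot: [0.0, -0.146, 0.989, 0.0]
contact_force: [0.5, 0.4, -0.7]
finger_gap: 0.996
gripper_force: 0.0
```

```bash
python3 -c "
from h import *
plan([(481,101,30,16.7,4),(481,101,5,16.7,3)])"
```

```text
t 1.35 at [480.2  98.5 151. ] head -163.2 down -1.0 F [ 0.5  0.4 -0.7] gap 85.1 q7 1.6 q1 -0.59
[0, 1, 30] 0.0; [0, 1, 30] 0.0; [0, 1, 30] 0.0; [0, 1, 30] 0.0; 
[0, 0, 8] -0.0; [0, 0, 8] -0.0; [0, 0, 8] -0.0;
```

Call:
step_arm([
  [[0,0.001,0.03],0,0.05],
  [[0,0.001,0.03],0,0.05],
  [[0,0.001,0.03],0,0.05],
  [[0,0,0.031],0,0.05],
  [[0,0,0.012],0,0.05],
  [[0,0,0.008],0,0.05],
  [[0,0,0.005],0,0.05],
  [[0,0,0],0,0.05],
  [[0,0,0],0,0],
  [[0,0,0],0,0],
])

```text
clock: 2.6
tcp_pos: [0.4792, 0.1031, 0.0057]
eef_rot: [0.0, -0.145, 0.989, 0.0]
contact_force: [-0.7, -0.2, 7.8]
finger_gap: 0.165
gripper_force: 33.0
```

Call:
step_arm([
  [[0,0,0],0,0],
  [[0,0,0],0,0],
  [[0,0,0],0,0],
  [[0,0,-0.003],0,0],
  [[0,0,-0.006],0,0],
  [[0,0,-0.01],0,0],
  [[0,0,-0.02],0,0],
  [[0,0,-0.03],0,0],
  [[0,0,-0.03],0,0],
  [[0,0,-0.03],0,0],
])

```text
clock: 3.85
tcp_pos: [0.4788, 0.1029, 0.136]
eef_rot: [0.0, -0.145, 0.989, 0.0]
contact_force: [0.3, 0.6, -0.1]
finger_gap: 0.157
gripper_force: 58.6
```

```bash
python3 - <<'E'
from h import *
# red tray slots (long at local y -26, short at +26), purple likewise
for n,(x,y,a) in dict(red=(576.5,302.5,1.3),purple=(578,-280.5,-8.4)).items():
    for s in(-26,26): print(n,s,x-s*np.sin(np.radians(a)),y+s*np.cos(np.radians(a)))
plan([(577,276,135,1.3,6),(577,276,35,1.3,4)])
im=vision.get_image("scene"); cv2.imwrite("pics/s1.png",cv2.resize(im[100:320,120:420],None,fx=2.5,fy=2.5))
E
```

```text
red -26 577.0898706728923 276.50669215760985
red 26 575.9101293271077 328.49330784239015
purple -26 574.2018412573773 -306.2210806570377
purple 26 581.7981587426227 -254.7789193429623
t 3.85 at [478.8 102.9 136. ] head -163.3 down -1.0 F [ 0.3  0.6 -0.1] gap 13.4 q7 1.59 q1 -0.6
[-24, 23, 0] 2.6; [-23, 24, 0] 2.6; [-22, 25, 0] 2.6; [-21, 26, 0] 2.6; [-19, 27, 0] 2.6; [-18, 28, 0] 2.6; 
[0, 0, 25] -0.0; [0, 0, 25] -0.0; [0, 0, 25] -0.0; [0, 0, 25] -0.0;
```

View pics/s1.png

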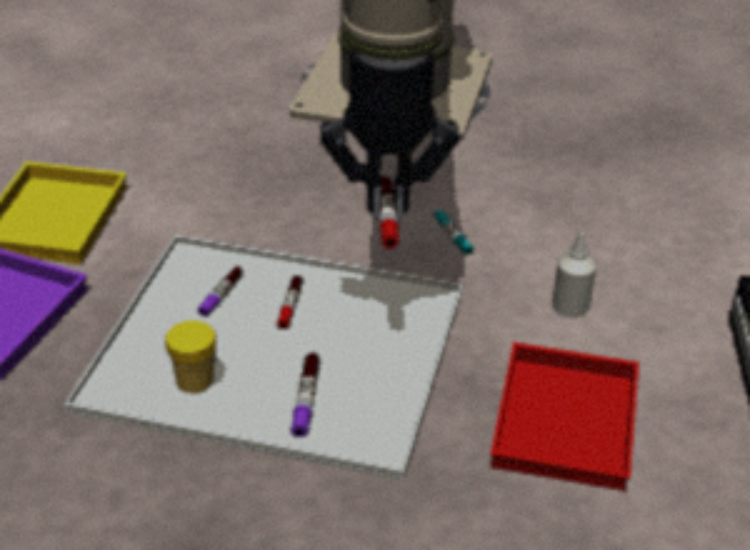

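The red long tube at (390,215) in this enlarged crop is held level. Next is the red tray.

Call:
step_arm([
  [[-0.024,0.023,0],2.6,0],
  [[-0.023,0.024,0],2.6,0],
  [[-0.022,0.025,0],2.6,0],
  [[-0.021,0.026,0],2.6,0],
  [[-0.019,0.027,0],2.6,0],
  [[-0.018,0.028,0],2.6,0],
  [[0,0,0.025],0,0],
  [[0,0,0.025],0,0],
  [[0,0,0.025],0,0],
  [[0,0,0.02],0,0],
])

```text
clock: 5.15
tcp_pos: [0.5769, 0.2766, 0.0386]
eef_rot: [-0.0, -0.01, 1.0, -0.0]
contact_force: [0.3, 0.3, -0.7]
finger_gap: 0.161
gripper_force: 58.6
```

```bash
python3 -c "
from h import *
plan([(577,276.5,6,1.3,6)])"
```

```text
t 5.15 at [576.9 276.6  38.6] head -178.9 down -1.0 F [ 0.3  0.3 -0.7] gap 13.8 q7 1.18 q1 -0.71
[0, 0, 5] -0.0; [0, 0, 5] -0.0; [0, 0, 5] -0.0; [0, 0, 5] -0.0; [0, 0, 5] -0.0; [0, 0, 5] -0.0;
```

Call:
step_arm([
  [[0,0,0.01],0,0],
  [[0,0,0.008],0,0],
  [[0,0,0.006],0,0],
  [[0,0,0.004],0,0],
  [[0,0,0.003],0,0],
  [[0,0,0.0015],0,0],
  [[0,0,0],0,0],
  [[0,0,0],0,0.02],
  [[0,0,0],0,0.026],
  [[0,0,0],0,0.028],
])

```text
clock: 6.4
tcp_pos: [0.5772, 0.2767, 0.0069]
eef_rot: [0.0, -0.01, 1.0, 0.0]
contact_force: [0.1, -0.2, -0.0]
finger_gap: 0.327
gripper_force: 0.0
```

```bash
python3 -c "
from h import *
plan([(577,276.5,130,1.3,5),(484,4,130,4.8,7),(484,4,6,4.8,6)])"
```

```text
t 6.4 at [577.2 276.7   6.9] head -178.9 down -1.0 F [ 0.1 -0.2 -0. ] gap 27.9 q7 1.19 q1 -0.71
[0, 0, -25] -0.0; [0, 0, -25] -0.0; [0, 0, -25] -0.0; [0, 0, -25] -0.0; [0, 0, -25] -0.0; 
[14, -39, 0] -0.5; [15, -38, 0] -0.5; [15, -38, 0] -0.5; [15, -38, 0] -0.5; [16, -38, 0] -0.5; [16, -38, 0] -0.5; [16, -38, 0] -0.5; 
[0, 0, 21] -0.0; [0, 0, 21] -0.0; [0, 0, 21] -0.0; [0, 0, 21] -0.0; [0, 0, 21] -0.0; [0, 0, 21] -0.0;
```

Call:
step_arm([
  [[0,0,-0.015],0,0.028],
  [[0,0,-0.04],0,0.03],
  [[0,0,-0.05],0,0.05],
  [[0.014,-0.039,0],-0.5,0.05],
  [[0.015,-0.038,0],-0.5,0.05],
  [[0.015,-0.038,0],-0.5,0.05],
  [[0.015,-0.038,0],-0.5,0.05],
  [[0.016,-0.038,0],-0.5,0.05],
  [[0.016,-0.038,0],-0.5,0.05],
  [[0.016,-0.038,0],-0.5,0.05],
])

```text
clock: 7.65
tcp_pos: [0.4821, 0.0038, 0.113]
eef_rot: [0.001, -0.04, 0.999, 0.0]
contact_force: [0.9, -0.8, 0.4]
finger_gap: 0.586
gripper_force: 0.0
```

```bash
python3 -c "
from h import *
plan([(484,4,6,4.8,4)])
im=vision.get_image('top'); cv2.imwrite('pics/t2.png',cv2.resize(im[110:310,160:420],None,fx=3,fy=3))"
```

```text
t 7.65 at [482.1   3.8 113. ] head -175.4 down -1.0 F [ 0.9 -0.8  0.4] gap 50.0 q7 1.6 q1 -0.48
[0, 0, 27] -0.0; [0, 0, 27] -0.0; [0, 0, 27] -0.0; [0, 0, 27] -0.0;
```

View pics/t2.png

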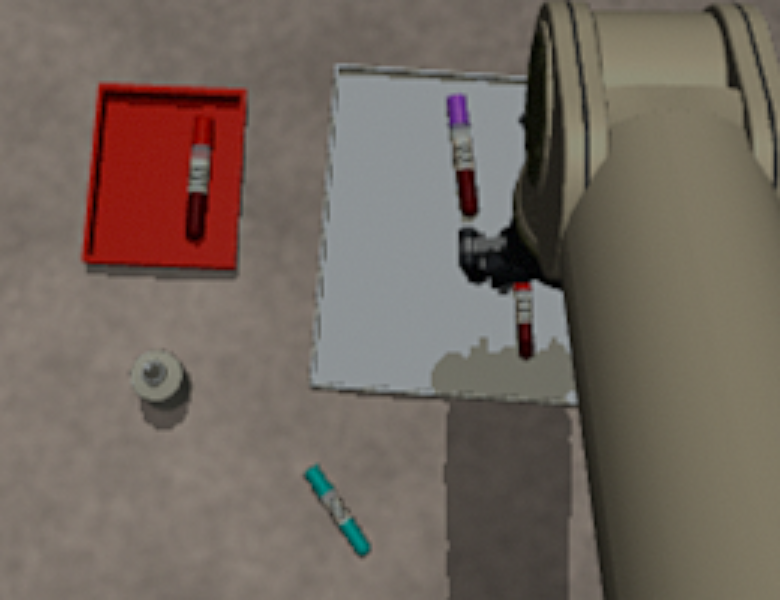

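The red long tube at (200,180) in this crop lies flat in its slot, clear of the walls.

Call:
step_arm([
  [[-0.001,0,0.03],0,0.05],
  [[-0.001,0,0.03],0,0.05],
  [[0,0,0.022],0,0.04],
  [[0,0,0.013],0,0.04],
  [[0,0,0.008],0,0.04],
  [[0,0,0.004],0,0.04],
  [[0,0,0],0,0],
  [[0,0,0],0,0],
  [[0,0,0],0,0],
  [[0,0,0],0,0],
])

```text
clock: 8.95
tcp_pos: [0.4847, 0.0053, 0.0053]
eef_rot: [0.0, -0.04, 0.999, 0.0]
contact_force: [-1.6, 1.0, 6.6]
finger_gap: 0.121
gripper_force: 59.0
```

```bash
python3 -c "
from h import *
plan([(484,4,110,4.8,4),(576,328.5,110,1.3,8),(576,328.5,6,1.3,8)])"
```

```text
t 8.95 at [484.7   5.3   5.3] head -175.4 down -1.0 F [-1.6  1.   6.6] gap 10.3 q7 1.68 q1 -0.44
[0, 0, -26] -0.1; [0, 0, -26] -0.1; [0, 0, -26] -0.1; [0, 0, -26] -0.1; 
[-15, 39, 0] 0.4; [-15, 40, 0] 0.4; [-14, 40, 0] 0.4; [-14, 40, 0] 0.4; [-14, 40, 0] 0.4; [-13, 40, 0] 0.4; [-13, 40, 0] 0.4; [-13, 40, 0] 0.4; 
[0, 0, 13] 0.0; [0, 0, 13] 0.0; [0, 0, 13] 0.0; [0, 0, 13] 0.0; [0, 0, 13] 0.0; [0, 0, 13] 0.0; [0, 0, 13] 0.0; [0, 0, 13] 0.0;
```

Call:
step_arm([
  [[0,0,-0.005],0,0],
  [[0,0,-0.03],0,0],
  [[0,0,-0.06],0,0],
  [[-0.017,0.045,0],0.5,0],
  [[-0.017,0.046,0],0.5,0],
  [[-0.016,0.046,0],0.5,0],
  [[-0.016,0.046,0],0.5,0],
  [[-0.016,0.046,0],0.5,0],
  [[-0.015,0.046,0],0.5,0],
  [[-0.014,0.044,0],0.5,0],
])

```text
clock: 10.2
tcp_pos: [0.578, 0.3315, 0.0999]
eef_rot: [0.0, -0.01, 1.0, 0.0]
contact_force: [0.3, -1.5, 0.2]
finger_gap: 0.119
gripper_force: 58.8
```

```bash
python3 -c "
from h import *
plan([(576,328.5,6,1.3,8)])"
```

```text
t 10.2 at [578.  331.5  99.9] head -178.9 down -1.0 F [ 0.3 -1.5  0.2] gap 10.2 q7 1.1 q1 -0.78
[0, 0, 12] -0.0; [0, 0, 12] -0.0; [0, 0, 12] -0.0; [0, 0, 12] -0.0; [0, 0, 12] -0.0; [0, 0, 12] -0.0; [0, 0, 12] -0.0; [0, 0, 12] -0.0;
```

Call:
step_arm([
  [[0.001,-0.002,0.028],0,0],
  [[0.001,-0.001,0.028],0,0],
  [[0,0,0.018],0,0],
  [[0,0,0.01],0,0],
  [[0,0,0.005],0,0],
  [[0,0,0.003],0,0],
  [[0,0,0.0015],0,0],
  [[0,0,0],0,0],
  [[0,0,0],0,0.016],
  [[0,0,0],0,0.024],
])

```text
clock: 11.45
tcp_pos: [0.576, 0.3269, 0.0065]
eef_rot: [0.0, -0.01, 1.0, 0.0]
contact_force: [-0.3, 0.4, 0.4]
finger_gap: 0.281
gripper_force: 0.0
```

```bash
python3 -c "
from h import *
plan([(612,59.5,110,8.9,7)])"
```

```text
t 11.45 at [576.  326.9   6.5] head -178.9 down -1.0 F [-0.3  0.4  0.4] gap 24.0 q7 1.12 q1 -0.76
[-4, -38, -15] -1.1; [-4, -38, -15] -1.1; [-3, -38, -15] -1.1; [-2, -38, -15] -1.1; [-1, -39, -15] -1.1; [-1, -39, -15] -1.1; [0, -39, -15] -1.1;
```

Call:
step_arm([
  [[0,0,-0.015],0,0.026],
  [[0,0,-0.04],0,0.026],
  [[0,0,-0.05],0,0.05],
  [[-0.004,-0.038,0],-1.1,0.05],
  [[-0.004,-0.038,0],-1.1,0.05],
  [[-0.003,-0.038,0],-1.1,0.05],
  [[-0.002,-0.038,0],-1.1,0.05],
  [[-0.001,-0.039,0],-1.1,0.05],
  [[-0.001,-0.039,0],-1.1,0.05],
  [[0,-0.038,0],-1.1,0.05],
])

```text
clock: 12.7
tcp_pos: [0.6119, 0.0592, 0.1127]
eef_rot: [0.001, -0.077, 0.997, 0.0]
contact_force: [0.2, 0.2, 0.3]
finger_gap: 0.587
gripper_force: 0.0
```

```bash
python3 - <<'E'
from h import *
plan([(612,59.5,6,8.9,6)])
im=vision.get_image('top'); cv2.imwrite('pics/t3.png',cv2.resize(im[110:310,160:420],None,fx=3,fy=3))
E
```

```text
t 12.7 at [611.9  59.2 112.7] head -171.2 down -1.0 F [0.2 0.2 0.3] gap 50.1 q7 1.66 q1 -0.43
[0, 0, 18] -0.0; [0, 0, 18] -0.0; [0, 0, 18] -0.0; [0, 0, 18] -0.0; [0, 0, 18] -0.0; [0, 0, 18] -0.0;
```

View pics/t3.png

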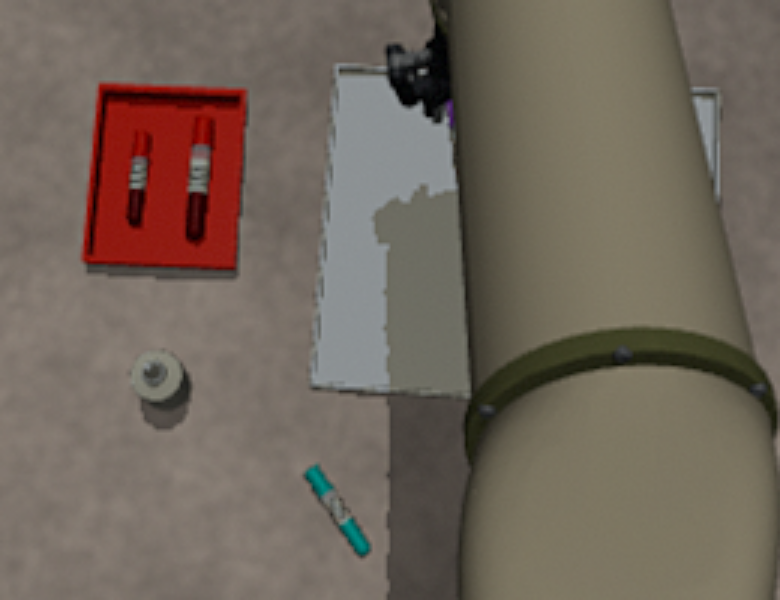

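Both red tubes, at (140,178) and (200,180) in the crop, lie side by side on the floor of the red tray. Now the purple long tube.

Call:
step_arm([
  [[0,0,0.03],0,0.05],
  [[0,0,0.03],0,0.05],
  [[0,0,0.022],0,0.05],
  [[0,0,0.013],0,0.045],
  [[0,0,0.008],0,0.045],
  [[0,0,0.003],0,0.045],
  [[0,0,0],0,0],
  [[0,0,0],0,0],
  [[0,0,0],0,0],
  [[0,0,0],0,0],
])

```text
clock: 14.0
tcp_pos: [0.612, 0.0606, 0.0061]
eef_rot: [0.001, -0.077, 0.997, 0.0]
contact_force: [-0.8, -0.8, 5.3]
finger_gap: 0.16
gripper_force: 58.9
```

```bash
python3 -c "
from h import *
plan([(612,59.5,130,8.9,4),(574,-306,130,-8.4,10),(574,-306,6,-8.4,8)])"
```

```text
t 14.0 at [612.   60.6   6.1] head -171.2 down -1.0 F [-0.8 -0.8  5.3] gap 13.7 q7 1.69 q1 -0.41
[0, 0, -31] -0.0; [0, 0, -31] -0.0; [0, 0, -31] -0.0; [0, 0, -31] -0.0; 
[9, -36, 0] 1.7; [8, -36, 0] 1.7; [7, -36, 0] 1.7; [6, -36, 0] 1.7; [5, -36, 0] 1.7; [4, -37, 0] 1.7; [3, -37, 0] 1.7; [2, -37, 0] 1.7; [1, -37, 0] 1.7; [0, -37, 0] 1.7; 
[0, 0, 16] -0.0; [0, 0, 16] -0.0; [0, 0, 16] -0.0; [0, 0, 16] -0.0; [0, 0, 16] -0.0; [0, 0, 16] -0.0; [0, 0, 16] -0.0; [0, 0, 16] -0.0;
```

Call:
step_arm([
  [[0,0,-0.005],0,0],
  [[0,0,-0.025],0,0],
  [[0,0,-0.05],0,0],
  [[0,0,-0.045],0,0],
  [[0.009,-0.036,0],1.7,0],
  [[0.008,-0.036,0],1.7,0],
  [[0.007,-0.036,0],1.7,0],
  [[0.006,-0.036,0],1.7,0],
  [[0.005,-0.036,0],1.7,0],
  [[0.004,-0.037,0],1.7,0],
])

```text
clock: 15.25
tcp_pos: [0.5895, -0.1601, 0.1304]
eef_rot: [0.0, 0.013, 1.0, 0.0]
contact_force: [1.0, -0.4, -0.9]
finger_gap: 0.159
gripper_force: 58.7
```

Call:
step_arm([
  [[0.003,-0.037,0],1.7,0],
  [[0.002,-0.037,0],1.7,0],
  [[0.001,-0.037,0],1.7,0],
  [[0,-0.037,0],1.7,0],
  [[0,0,0.025],0,0],
  [[0,0,0.025],0,0],
  [[0,0,0.025],0,0],
  [[0,0,0.01],0,0],
  [[0,0,0],0,0],
  [[0,0,0],0,0],
])

```text
clock: 16.5
tcp_pos: [0.5742, -0.3068, 0.0464]
eef_rot: [0.001, 0.072, 0.997, -0.0]
contact_force: [-0.3, 0.2, -0.7]
finger_gap: 0.153
gripper_force: 58.7
```

```bash
python3 -c "
from h import *
plan([(574,-306,6,-8.4,8)])"
```

```text
t 16.5 at [ 574.2 -306.8   46.4] head 171.8 down -1.0 F [-0.3  0.2 -0.7] gap 13.1 q7 2.06 q1 0.06
[0, 0, 5] 0.0; [0, 0, 5] 0.0; [0, 0, 5] 0.0; [0, 0, 5] 0.0; [0, 0, 5] 0.0; [0, 0, 5] 0.0; [0, 0, 5] 0.0; [0, 0, 5] 0.0;
```

Call:
step_arm([
  [[0,0.001,0.013],0,0],
  [[0,0,0.011],0,0],
  [[0,0,0.007],0,0],
  [[0,0,0.005],0,0],
  [[0,0,0.0025],0,0],
  [[0,0,0.001],0,0],
  [[0,0,0],0,0],
  [[0,0,0],0,0.02],
  [[0,0,0],0,0.026],
  [[0,0,0],0,0.028],
])

```text
clock: 17.75
tcp_pos: [0.5738, -0.3054, 0.0058]
eef_rot: [0.0, 0.071, 0.997, 0.0]
contact_force: [-0.3, -0.3, -0.0]
finger_gap: 0.331
gripper_force: 0.0
```

```bash
python3 -c "
from h import *
plan([(574,-306,110,-8.4,3),(485,-70.5,110,-10.3,7),(485,-70.5,6,-10.3,7)])"
```

```text
t 17.75 at [ 573.8 -305.4    5.8] head 171.8 down -1.0 F [-0.3 -0.3 -0. ] gap 28.3 q7 2.07 q1 0.08
[0, 0, -35] 0.1; [0, 0, -35] 0.1; [0, 0, -35] 0.1; 
[17, 31, 0] 0.3; [18, 31, 0] 0.3; [18, 31, 0] 0.3; [18, 31, 0] 0.3; [18, 31, 0] 0.3; [18, 31, 0] 0.3; [18, 31, 0] 0.3; 
[0, 0, 15] -0.0; [0, 0, 15] -0.0; [0, 0, 15] -0.0; [0, 0, 15] -0.0; [0, 0, 15] -0.0; [0, 0, 15] -0.0; [0, 0, 15] -0.0;
```

Call:
step_arm([
  [[0,0,-0.015],0,0.028],
  [[0,0,-0.04],0,0.028],
  [[0,0,-0.05],0,0.045],
  [[0.017,0.031,0],0.3,0.045],
  [[0.018,0.031,0],0.3,0.045],
  [[0.018,0.031,0],0.3,0.045],
  [[0.018,0.031,0],0.3,0.045],
  [[0.018,0.031,0],0.3,0.045],
  [[0.018,0.031,0],0.3,0.045],
  [[0.018,0.031,0],0.3,0.045],
])

```text
clock: 19.0
tcp_pos: [0.4845, -0.0705, 0.1119]
eef_rot: [0.001, 0.09, 0.996, 0.0]
contact_force: [0.1, 0.1, -0.6]
finger_gap: 0.527
gripper_force: 0.0
```

```bash
python3 - <<'E'
from h import *
plan([(485,-70.5,6,-10.3,7)])
im=vision.get_image('scene'); cv2.imwrite('pics/s4.png',cv2.resize(im[120:320,50:350],None,fx=2.5,fy=2.5))
E
```

```text
t 19.0 at [484.5 -70.5 111.9] head 169.7 down -1.0 F [ 0.1  0.1 -0.6] gap 45.0 q7 1.51 q1 -0.37
[0, 0, 15] -0.0; [0, 0, 15] -0.0; [0, 0, 15] -0.0; [0, 0, 15] -0.0; [0, 0, 15] -0.0; [0, 0, 15] -0.0; [0, 0, 15] -0.0;
```

View pics/s4.png

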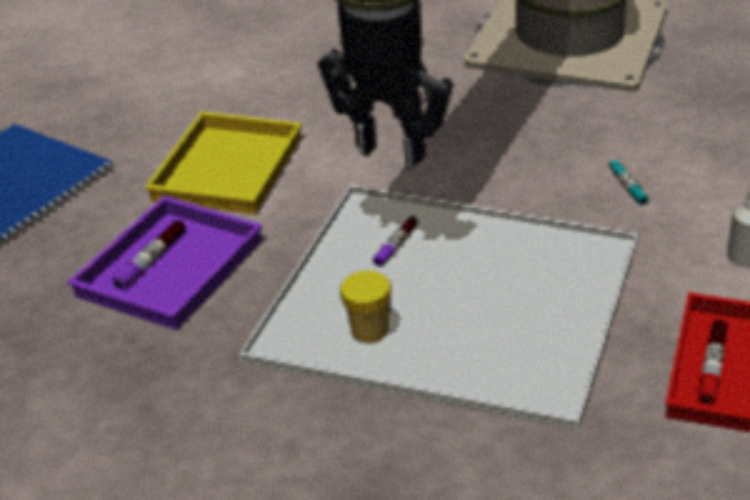

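The purple long tube at (150,255) lies flat in the purple tray. The purple short tube at (395,240) is under the gripper.

Call:
step_arm([
  [[0,0,0.03],0,0.045],
  [[0,0,0.03],0,0.045],
  [[0,0,0.022],0,0.04],
  [[0,0,0.013],0,0.04],
  [[0,0,0.008],0,0.04],
  [[0,0,0.003],0,0.04],
  [[0,0,0],0,0],
  [[0,0,0],0,0],
  [[0,0,0],0,0],
  [[0,0,0],0,0],
])

```text
clock: 20.3
tcp_pos: [0.4851, -0.0714, 0.0054]
eef_rot: [0.001, 0.09, 0.996, 0.0]
contact_force: [-1.5, -0.3, 6.3]
finger_gap: 0.122
gripper_force: 58.9
```

```bash
python3 -c "
from h import *
plan([(485,-70.5,101,-10.3,3),(582,-254.5,101,-8.4,7),(582,-254.5,6,-8.4,7)])"
```

```text
t 20.3 at [485.1 -71.4   5.4] head 169.7 down -1.0 F [-1.5 -0.3  6.3] gap 10.4 q7 1.6 q1 -0.32
[0, 0, -32] -0.0; [0, 0, -32] -0.0; [0, 0, -32] -0.0; 
[-18, -23, 0] -0.3; [-18, -23, 0] -0.3; [-18, -24, 0] -0.3; [-18, -24, 0] -0.3; [-18, -24, 0] -0.3; [-18, -24, 0] -0.3; [-18, -24, 0] -0.3; 
[0, 0, 14] -0.0; [0, 0, 14] -0.0; [0, 0, 14] -0.0; [0, 0, 14] -0.0; [0, 0, 14] -0.0; [0, 0, 14] -0.0; [0, 0, 14] -0.0;
```

Call:
step_arm([
  [[0,0,-0.005],0,0],
  [[0,0,-0.03],0,0],
  [[0,0,-0.06],0,0],
  [[-0.018,-0.023,0],-0.3,0],
  [[-0.018,-0.023,0],-0.3,0],
  [[-0.018,-0.024,0],-0.3,0],
  [[-0.018,-0.024,0],-0.3,0],
  [[-0.018,-0.024,0],-0.3,0],
  [[-0.018,-0.024,0],-0.3,0],
  [[-0.018,-0.024,0],-0.3,0],
])

```text
clock: 21.55
tcp_pos: [0.5823, -0.2564, 0.0999]
eef_rot: [-0.0, 0.071, 0.997, 0.0]
contact_force: [-0.4, -0.7, -0.5]
finger_gap: 0.119
gripper_force: 58.8
```

```bash
python3 -c "
from h import *
plan([(582,-254.5,6,-8.4,7)])"
```

```text
t 21.55 at [ 582.3 -256.4   99.9] head 171.8 down -1.0 F [-0.4 -0.7 -0.5] gap 10.2 q7 1.96 q1 -0.05
[0, 0, 13] 0.0; [0, 0, 13] 0.0; [0, 0, 13] 0.0; [0, 0, 13] 0.0; [0, 0, 13] 0.0; [0, 0, 13] 0.0; [0, 0, 13] 0.0;
```

Call:
step_arm([
  [[0,0,0.028],0,0],
  [[0,0,0.028],0,0],
  [[0,0,0.018],0,0],
  [[0,0,0.01],0,0],
  [[0,0,0.005],0,0],
  [[0,0,0.003],0,0],
  [[0,0,0.0015],0,0],
  [[0,0,0],0,0],
  [[0,0,0],0,0.016],
  [[0,0,0],0,0.024],
])

```text
clock: 22.8
tcp_pos: [0.582, -0.2558, 0.0065]
eef_rot: [0.0, 0.072, 0.997, 0.0]
contact_force: [0.2, 0.2, 0.4]
finger_gap: 0.279
gripper_force: 0.0
```

```bash
python3 -c "
from h import *
plan([(582,-254.5,150,-8.4,3),(616,-52,150,-8.4,7)])"
```

```text
t 22.8 at [ 582.  -255.8    6.5] head 171.8 down -1.0 F [0.2 0.2 0.4] gap 23.8 q7 2.0 q1 -0.02
[0, 0, -48] 0.1; [0, 0, -48] 0.1; [0, 0, -48] 0.1; 
[-1, 29, 0] -0.0; [-1, 29, 0] -0.0; [-1, 29, 0] -0.0; [-1, 29, 0] -0.0; [-1, 29, 0] -0.0; [-1, 29, 0] -0.0; [-1, 29, 0] -0.0;
```

Call:
step_arm([
  [[0,0,-0.02],0,0.026],
  [[0,0,-0.06],0,0.028],
  [[0,0,-0.06],0,0.0854],
  [[-0.001,0.029,-0.004],0,0.0854],
  [[-0.001,0.029,0],0,0.0854],
  [[-0.001,0.029,0],0,0.0854],
  [[-0.001,0.029,0],0,0.0854],
  [[-0.001,0.029,0],0,0.0854],
  [[-0.001,0.029,0],0,0.0854],
  [[-0.001,0.029,0],0,0.0854],
])

```text
clock: 24.05
tcp_pos: [0.6181, -0.0551, 0.152]
eef_rot: [0.001, 0.072, 0.997, 0.0]
contact_force: [0.2, -0.8, 0.2]
finger_gap: 0.997
gripper_force: 0.0
```

```bash
python3 - <<'E'
from h import *
plan([(616,-52,32,-8.4,6)])
im=vision.get_image('scene'); cv2.imwrite('pics/s5.png',cv2.resize(im[120:320,50:350],None,fx=2.5,fy=2.5))
E
```

```text
t 24.05 at [618.1 -55.1 152. ] head 171.8 down -1.0 F [ 0.2 -0.8  0.2] gap 85.1 q7 1.58 q1 -0.35
[0, 0, 20] 0.0; [0, 0, 20] 0.0; [0, 0, 20] 0.0; [0, 0, 20] 0.0; [0, 0, 20] 0.0; [0, 0, 20] 0.0;
```

View pics/s5.png

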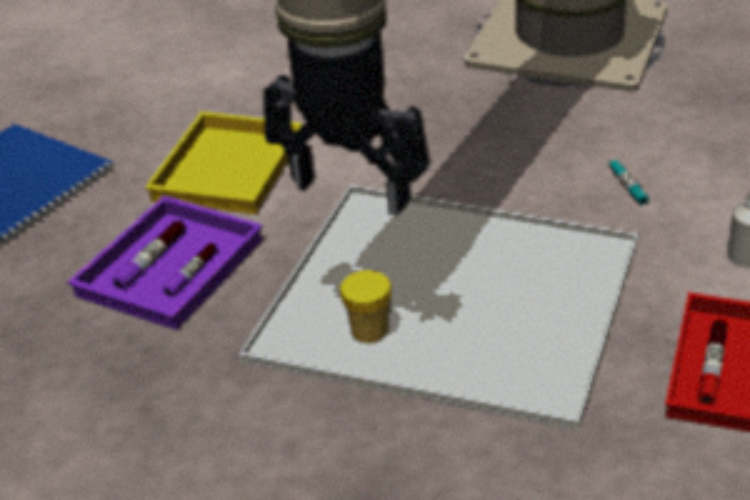

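Both purple tubes, at (150,255) and (190,268), lie side by side in the purple tray. The cup at (366,305) stands clear under the open gripper.

Call:
step_arm([
  [[0,0.001,0.03],0,0.0854],
  [[0,0.001,0.03],0,0.0854],
  [[0,0,0.025],0,0.0854],
  [[0,0,0.018],0,0.0854],
  [[0,0,0.011],0,0.0854],
  [[0,0,0.006],0,0.0854],
  [[0,0,0],0,0.07],
  [[0,0,0],0,0.06],
  [[0,0,0],0,0.052],
  [[0,0,0],0,0.048],
])

```text
clock: 25.35
tcp_pos: [0.6182, -0.0538, 0.0306]
eef_rot: [0.0, 0.071, 0.997, 0.0]
contact_force: [0.0, 0.7, 0.1]
finger_gap: 0.563
gripper_force: 0.0
```

Call:
step_arm([
  [[0,0,0],0,0.045],
  [[0,0,0],0,0.04],
  [[0,0,0],0,0.03],
  [[0,0,0],0,0.03],
  [[0,0,-0.003],0,0.03],
  [[0,0,-0.007],0,0.03],
  [[0,0,-0.015],0,0.03],
  [[0,0,-0.02],0,0.03],
  [[0,0,-0.025],0,0.03],
  [[0,0,-0.015],0,0.03],
])

```text
clock: 26.6
tcp_pos: [0.6188, -0.054, 0.1178]
eef_rot: [0.001, 0.072, 0.997, 0.0]
contact_force: [-0.3, 0.6, -1.8]
finger_gap: 0.502
gripper_force: 60.8
```

```bash
python3 - <<'E'
from h import *
plan([(404,-302,120,4,12)])
im=vision.get_image('scene'); cv2.imwrite('pics/s6.png',cv2.resize(im[120:320,50:350],None,fx=2.5,fy=2.5))
E
```

```text
t 26.6 at [618.8 -54.  117.8] head 171.8 down -1.0 F [-0.3  0.6 -1.8] gap 42.9 q7 1.6 q1 -0.35
[15, -23, 0] -1.0; [15, -23, 0] -1.0; [16, -22, 0] -1.0; [16, -22, 0] -1.0; [16, -22, 0] -1.0; [17, -22, 0] -1.0; [17, -21, 0] -1.0; [18, -21, 0] -1.0; [18, -21, 0] -1.0; [18, -20, 0] -1.0; [19, -20, 0] -1.0; [19, -20, 0] -1.0;
```

View pics/s6.png

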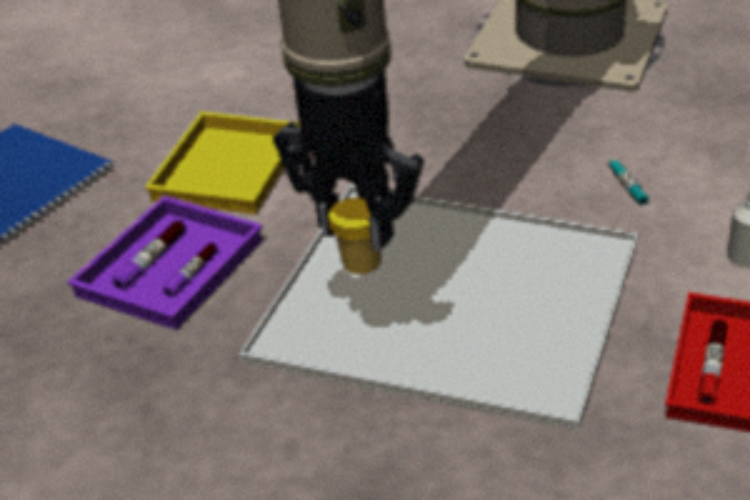

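The cup at (357,235) is held upright by its lid. Now to the yellow tray.

Call:
step_arm([
  [[0.012,-0.018,0],-1,0.03],
  [[0.018,-0.027,0],-1,0.03],
  [[0.018,-0.027,0],-1,0.03],
  [[0.019,-0.026,0],-1,0.03],
  [[0.02,-0.026,0],-1,0.03],
  [[0.02,-0.026,0],-1,0.03],
  [[0.021,-0.025,0],-1,0.03],
  [[0.022,-0.025,0],-1,0.03],
  [[0.022,-0.024,0],-1,0.03],
  [[0.02,-0.02,0],-1,0.03],
])

```text
clock: 27.9
tcp_pos: [0.4097, -0.2866, 0.1153]
eef_rot: [0.0, -0.016, 1.0, 0.0]
contact_force: [0.8, 0.3, -1.1]
finger_gap: 0.502
gripper_force: 60.9
```

```bash
python3 -c "
from h import *
plan([(404,-302,31.5,4,8)])"
```

```text
t 27.9 at [ 409.7 -286.6  115.3] head -178.2 down -1.0 F [ 0.8  0.3 -1.1] gap 42.9 q7 2.22 q1 -0.03
[1, -2, 10] -0.3; [1, -2, 10] -0.3; [1, -2, 10] -0.3; [1, -2, 10] -0.3; [1, -2, 10] -0.3; [1, -2, 10] -0.3; [1, -2, 10] -0.3; [1, -2, 10] -0.3;
```

Call:
step_arm([
  [[0.001,-0.004,0.018],-1,0.03],
  [[0.001,-0.004,0.02],-0.5,0.03],
  [[0.001,-0.003,0.018],0,0.03],
  [[0,0,0.01],0,0.03],
  [[0,0,0.007],0,0.03],
  [[0,0,0.005],0,0.03],
  [[0,0,0.002],0,0.03],
  [[0,0,0],0,0.03],
  [[0,0,0],0,0.03],
  [[0,0,0],0,0.03],
])

```text
clock: 29.15
tcp_pos: [0.4084, -0.2969, 0.0355]
eef_rot: [0.0, -0.029, 1.0, -0.0]
contact_force: [0.8, -1.0, -0.8]
finger_gap: 0.503
gripper_force: 60.9
```

```bash
python3 -c "
from h import *
plan([(404,-302,31,4,3)])"
```

```text
t 29.15 at [ 408.4 -296.9   35.5] head -176.7 down -1.0 F [ 0.8 -1.  -0.8] gap 42.9 q7 2.35 q1 0.03
[2, -2, 1] -0.2; [2, -2, 1] -0.2; [2, -2, 1] -0.2;
```

Call:
step_arm([
  [[0,0,0.001],0,0.03],
  [[0,0,0.001],0,0.03],
  [[0,0,0.001],0,0.03],
  [[0,0,0.001],0,0.03],
  [[0,0,0.0005],0,0.03],
  [[0,0,0],0,0.03],
  [[0,0,0],0,0.044],
  [[0,0,0],0,0.05],
  [[0,0,0],0,0.058],
  [[0,0,0],0,0.064],
])

```text
clock: 30.4
tcp_pos: [0.4083, -0.2969, 0.0308]
eef_rot: [0.0, -0.029, 1.0, 0.0]
contact_force: [0.6, -0.2, -0.6]
finger_gap: 0.748
gripper_force: 0.0
```

Call:
step_arm([
  [[0,0,0],0,0.066],
  [[0,0,-0.01],0,0.066],
  [[0,0,-0.02],0,0.066],
  [[0,0,-0.03],0,0.066],
  [[0,0,-0.04],0,0.066],
  [[0,0,-0.05],0,0.066],
  [[0,0,-0.03],0,0.066],
  [[0,0.05,0],0,0.066],
  [[0,0.05,0],0,0.066],
  [[0,0.05,0],0,0.066],
])

```text
clock: 31.65
tcp_pos: [0.3993, -0.1459, 0.2116]
eef_rot: [0.001, -0.028, 1.0, -0.0]
contact_force: [0.4, -0.0, 0.0]
finger_gap: 0.769
gripper_force: 0.0
```

Call:
step_arm([
  [[0,0.04,0],0,0.066],
  [[0,0.03,0],0,0.066],
  [[0,0,0],0,0.066],
  [[0,0,0],0,0.066],
  [[0,0,0],0,0.066],
  [[0,0,0],0,0.066],
  [[0,0,0],0,0.066],
  [[0,0,0],0,0.066],
  [[0,0,0],0,0.066],
  [[0,0,0],0,0.066],
])

```text
clock: 32.9
tcp_pos: [0.3956, -0.0772, 0.2108]
eef_rot: [-0.0, -0.029, 1.0, 0.0]
contact_force: [-0.4, -0.5, 0.7]
finger_gap: 0.771
gripper_force: 0.0
```

```bash
python3 - <<'E'
from h import *
a=vision.get_image('scene'); cv2.imwrite('pics/s7.png',cv2.resize(a[130:310,70:480],None,fx=1.9,fy=1.9))
E
```

```text
(no output)
```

View pics/s7.png

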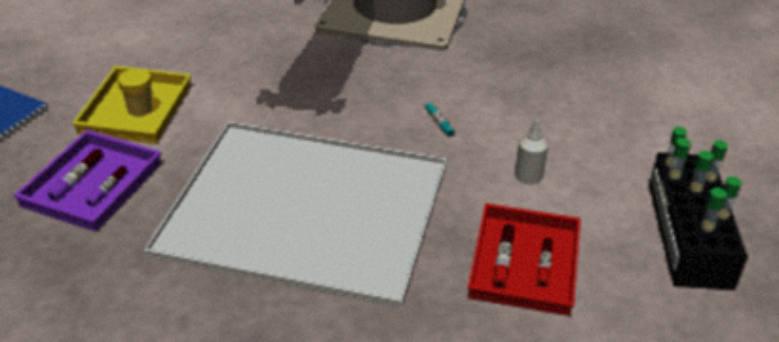

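The cup stands upright in the yellow tray (137,92). The purple tubes (75,175 and 107,187) and red tubes (505,255 and 545,262) lie side by side in their trays. The dropper and rack look undisturbed, and the arm is clear.

```bash
python3 -c "
from cell import order
print(order.hand_in())"
```

```text
the job is handed in; nothing more can be done
None
```

The job is handed in at about 33 s of the 122 s allowed: both red tubes lie side by side in the red tray, both purple tubes in the purple tray, the cup stands upright in the yellow tray, and the dropper and rack were not touched.

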